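# Set the pottery wheel's speed dial under its sliding splash cover

## Task

Press down the orange release tab of the yellow wheel control box and, in the same motion, slide the splash cover fully open; then turn the recessed black dial so that its white pointer line points at the red mark. Slide the cover back until it is fully home and latched, with the orange tab up again, and only then press the green start button all the way and let it go. Do not press the start button while the cover is open, and leave the mug, jar, bowl and brush where they are.

Things in the scene. Friction and masses are not known exactly. Their poses are not given: they have to be found in the camera images.
- box: Yellow wheel control box, fixed, 150 (x) by 385 (y) mm, from y = -230 to +155 mm; two aluminium rails along its long sides, tops 91 mm high. Origin on the table straight below the dial axis. The cover opens towards its -y and parks over a deck 64 mm high between the rails; the +y end is an end block 90 mm high (from y = +83 mm) with the green button. Yaw varies by 0.3 rad.
- cover (a joint): Travel of the grey splash cover in m: 0 shut, 0.165 fully open (to box -y). Plate 124 by 140 by 5 mm, top 86 mm high; shut it spans box y -60 to +80 mm. 1.5 N friction. With the tab up, its tooth behind a catch locks the cover. Pushed shut, the ramped tooth rides under the catch (about 10 N) and springs up in the last 2.5 mm. It sticks out 28 mm past the +y edge, clear of the well when fully open.
- tab (a joint): How far the orange tab is pressed down in m: 0 up, 0.012 fully down. Sprung: 3 N when up, 7 N when fully down. The cover is free to slide once it is pressed 0.006 or more; it must stay pressed for the first 15 mm of the slide, and may stay pressed throughout.
- tab_pad (a point): Middle of the flat top of the orange tab, to be pressed; travels with cover and tab. The flat is 57 mm (box x) by 39 mm (box y), flush with the cover's top. On its -y side stands an orange ridge of the tab, 14 mm tall, 10 mm thick, 57 mm long, its near face 20 mm from this point: a fingertip pressing the flat pushes against it to carry the cover towards box -y.
- rib_top (a point): Middle of the top of the black rib across the grey cover: 90 mm long (box x), 12 mm thick (box y), 16 mm tall above the cover; it travels with the cover and is rigid with it. For pushing or pulling the cover.
- dial (a joint): Angle of the black dial in rad, growing clockwise seen from above, range 0 to 2.6; at 0 its pointer points to the box's -x, at pi/2 to the box's +y. It stays where it is left (friction 0.04 N m).
- dial_top (a point): Centre of the top of the dial's grip, on the dial axis, 72 mm above the table. The grip is an upright bar 50 mm long, 16 mm thick, 30 mm tall on a disc of 52 mm diameter; a white line on its top and end marks the pointer end. It stands in a square well 104 by 104 mm, floor 28 mm above the table, rim 80 mm above it, centred on the dial axis.
- dial_aim (a point): Point in the air on the dial's pointer line, 40 mm from the dial axis, turning with the dial; it meets mark_point when the dial is set right.
- mark_point (a point): Top of the red mark, a block 16 by 9 by 6 mm on the white scale ring in the well, 40 mm from the dial axis, about 34 mm above the table. It stands 0.65 to 1.5 rad clockwise of where the pointer starts.
- start (a joint): How far the green start button is pressed in m: 0 up, 0.006 fully down; sprung, about 5 N when fully down.
- start_top (a point): Centre of the top of the round green start button (32 mm across) on the box's end block, at box y = +129 mm.
- mug: Blue ceramic mug, 80 mm across, 90 mm tall, a bystander; origin at its underside.
- glaze: White glaze jar, 68 mm across, 140 mm tall, a bystander; origin at its underside.
- bowl: Terracotta bowl, 130 mm across, 55 mm tall, a bystander; origin at its underside.
- brush: Brush lying on the table near the bowl, a bystander.

How it is judged:
On the way, in this order (a step that is already met when the one before it is completed fails the run):
1. the cover has been slid fully open (15.5 cm or more) (value of joint cover above 0.155 m), for 0.1 s.
2. the dial's pointer stands at the red mark, the cover open (horizontal distance between dial_aim and mark_point below 0.007 m and value of joint cover above 0.1 m), for 0.3 s.
3. the cover is home and latched, the tab up, the dial still at the mark (value of joint cover below 0.005 m and value of joint tab below 0.002 m and horizontal distance between dial_aim and mark_point below 0.007 m), for 0.2 s.
4. the start button is pressed (value of joint start above 0.0045 m), for 0.04 s.
At the end, for the whole second after the job is handed in: The cover is home (within 5 mm) and latched with the orange tab up (within 2 mm), the dial points at the red mark (within 7 mm at 40 mm radius, about 10 degrees), and the start button has been pressed (at least 4.5 mm of its 6) and is up again (all of step 3 and value of joint start below 0.0015 m); the robot touches nothing.
It fails at once if the start button is pressed while the cover is open (value of joint start above 0.003 m and value of joint cover above 0.008 m).
It fails at once if a bystander is moved more than 3 cm (distance of any of mug, glaze, bowl, brush from where it was at the start of the episode above 0.03 m).
It also fails if it takes over 64 s, if anything falls off the work surface, if the arm or the gripper's body presses on something with over 40 N, if the wrist force passes 120 N, or if a joint passes its speed limit or range.

## Robot

A 6-joint arm with a two-finger parallel gripper is mounted at the origin on the work surface. World frame = base frame: x ahead of the robot, y to its left, z up, the work surface at z = 0. Lengths are in m, angles in rad, forces in N, time in s.
With the tool pointing down it reaches from about 0.3 to 0.875 m from the base axis. Payload 4.2 kg.
Tool frame: the origin (TCP) lies between the finger pads; the fingertips stand 25 mm ahead of it and the grasp point (between the pads) lies 6 mm ahead of it; y points along the fingers, x is the direction in which the jaws open and shut, and the axes are right-handed (so a half turn about y gives the same grasp; the last joint's range is limited). The gripper opens to 85 mm and grips with 20 to 120 N. Pads are 22 mm wide; open, the fingers measure 114 mm over their backs; the gripper's body (76 mm by 85 mm) begins 54 mm behind the grasp point. The pads swing forward as they close: fully open they stand 13 mm farther back than shut.
Start: joints at [-1.344, 0.32, 1.565, -0, 1.257, -0.02], TCP at [0.14, -0.558, 0.226] pointing down, gripper open.
Joint ranges: [-3.11, 3.11], [-0.84, 2.01], [0.21, 2.61], [-1.34, 4.49], [0.05, 2.63], [-2.56, 2.56]. Speed limits (rad/s): [2.57, 2.57, 3.14, 3.14, 3.14, 3.14].

## Interface

Orientations are given as a unit quaternion [w, x, y, z].
In Python, from station import env gives the robot as it stands.
- The arm moves only by the tool carry_out, never from a script. Its argument "motion" is text: rows parted by semicolons, each of 7 numbers parted by spaces: the shift along the tool's x, y, z in cm, then the turn, a rotation vector about the tool's x, y, z in degrees, then the closure, from 0 (fully open) to 1 (shut). A call has 1 to 8 rows; each row is the pose to reach, as a shift and turn from the pose commanded when the call began, along the tool's axes at that moment; what a row does not reach only later rows make up. A row lasts 1/8 s, in which the tool goes at most 62.5 mm and 10.7 degrees, less where a joint would pass 70% of its speed; a pose out of reach is approached as far as the arm can. A call with a gripper value outside its range is refused whole. The fingers move at their own pace and stop on an object; "grip_force" is the grip in N (left out, the last holds). Time passes only in rows, so rows that repeat a pose let the fingers close. It gives the time, the measured TCP pose, the force and the opening at its end, in the units of the state.
- env.observe(): the state, without advancing time (a new reading comes with each control period).
- env.capture(name): name is "side" or "top"; returns a dict with "img" (480x640x3 uint8, red, green, blue), "K" (3x3 intrinsics, pixels), "eye" and "rotation" of the camera in the world. Camera axes: x right, y up, looking along -z (the intrinsics and any distortion apply to the point x, -y, -z); pixel columns grow to the right and rows downward; lengths in m; the calibration is good to about 2 mm. A picture is of the moment at which its call begins. There is no depth.
- env.job_done(): hands the job in, once; it reports no verdict.
The state is a dict: "clock": time; "joints": joint angles; "qd": joint speeds; "joint_torque": joint torques, N m; "ee_pos": TCP position; "tool_rot": TCP orientation; "contact_force": force on the tool from outside, world axes, zero at the start; "torque": the same for the moment, N m; "width": finger opening in m.
Only numpy, scipy, OpenCV 4.12 (cv2) and the standard library are available. Lean on these libraries where they do the work, as an engineer would, in place of code of your own. Each camera call takes 0.05 s, during which the arm holds its last target.

## Working session

There is one attempt and no reset: what is moved stays moved. The work goes in short steps, Python scripts to look and compute and a tool call to move; the robot and the scene stay as the last step left them, time stands still between calls to the robot, and variables do not carry over. Pictures are saved under pics/ and viewed, and the job is handed in when it is done.

Besides the shell and the picture viewer there is one more tool, called after "Request:" in YAML: its name, and indented under it one key for each argument. carry_out: Moves the arm, as the interface text tells. Its arguments: {"type":"object","properties":{"motion":{"type":"string"},"grip_force":{"type":"number"}},"required":["motion"]}

```bash
ls; mkdir -p pics; python3 - <<'E'
from station import env
import cv2,pickle
print(env.observe())
for n in("side","top"):
    c=env.capture(n); cv2.imwrite(f"pics/{n}0.png",c["img"][:,:,::-1]); pickle.dump(c,open(f"{n}0.pkl","wb"))
    print(n,c["K"],c["eye"],c["rotation"],[k for k in c])
E
```

```text
pics
{'clock': 0.0, 'joints': array([-1.34404924e+00,  3.20347029e-01,  1.56569039e+00,  4.95241956e-06,
        1.25742245e+00, -1.99881133e-02]), 'qd': array([ 0.00042629,  0.00043321,  0.00081224, -0.00053545, -0.00028563,
       -0.00026256]), 'joint_torque': array([ 1.11251025e-03, -4.15518951e+01, -2.34158903e+01,  2.36749693e-04,
        8.13629682e-03,  6.57354789e-06]), 'ee_pos': array([ 0.14033493, -0.55710042,  0.22504621]), 'tool_rot': array([ 0.55814424, -0.55730938,  0.43518415, -0.43416128]), 'contact_force': array([ 0.12577195, -0.22796164, -0.23871199]), 'torque': array([-0.03244819,  0.02870343,  0.01333255]), 'width': 0.08561855265025563}
side [[585.08589963   0.         323.73523852]
 [  0.         585.08589963 250.79190145]
 [  0.           0.           1.        ]] [0.47871425 1.07715585 1.23652072] [-0.02764249 -0.01810566  0.39090192  0.91983899] ['img', 'K', 'eye', 'rotation']
top [[460.90714109   0.         322.35994429]
 [  0.         460.90714109 238.9162054 ]
 [  0.           0.           1.        ]] [ 0.35982177 -0.08558714  1.33030051] [ 0.7074543   0.0635976  -0.06038631 -0.70129684] ['img', 'K', 'eye', 'rotation']
```

View pics/side0.png

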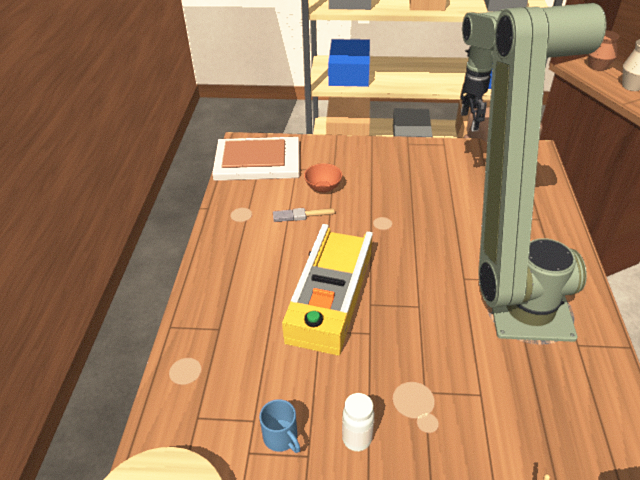

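View pics/top0.png

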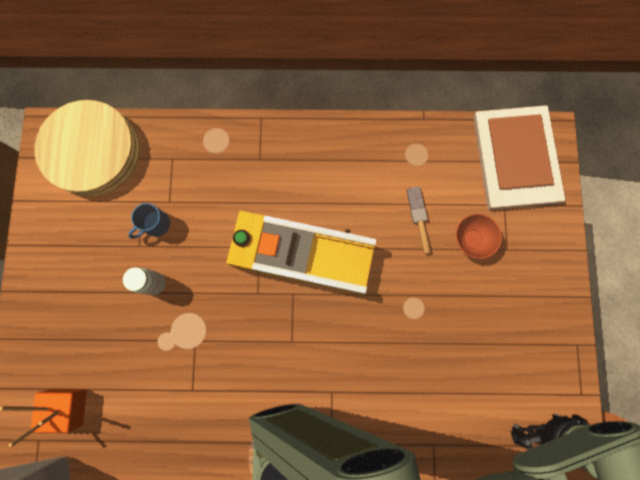

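```bash
cat > h.py <<'E'
import numpy as np,cv2,pickle
from scipy.spatial.transform import Rotation as R
from scipy.optimize import least_squares
def rot(c):
    q=np.asarray(c["rotation"]); return R.from_quat([q[1],q[2],q[3],q[0]]).as_matrix()
def proj(c,P):
    P=np.atleast_2d(P); p=(P-c["eye"])@rot(c); p=p*[1,-1,-1]; u=p@c["K"].T; return u[:,:2]/u[:,2:]
def unproj(c,uv,z):
    d=np.linalg.inv(c["K"])@[uv[0],uv[1],1]; d=rot(c)@(d*[1,-1,-1]); e=np.asarray(c["eye"]); return e+d*(z-e[2])/d[2]
def load(n): return pickle.load(open(n+".pkl","rb"))
def snap(env,n,tag):
    c=env.capture(n); pickle.dump(c,open(f"{n}{tag}.pkl","wb")); return c
def crop(c,x,y,w,h,s,name):
    cv2.imwrite("pics/"+name,cv2.resize(c["img"][y:y+h,x:x+w,::-1],None,fx=s,fy=s,interpolation=cv2.INTER_CUBIC))
E
python3 - <<'E'
from h import *
crop(load("top0"),220,200,160,100,5,"t0c.png"); crop(load("side0"),270,220,120,135,4,"s0c.png")
E
```

```text
(no output)
```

View pics/t0c.png

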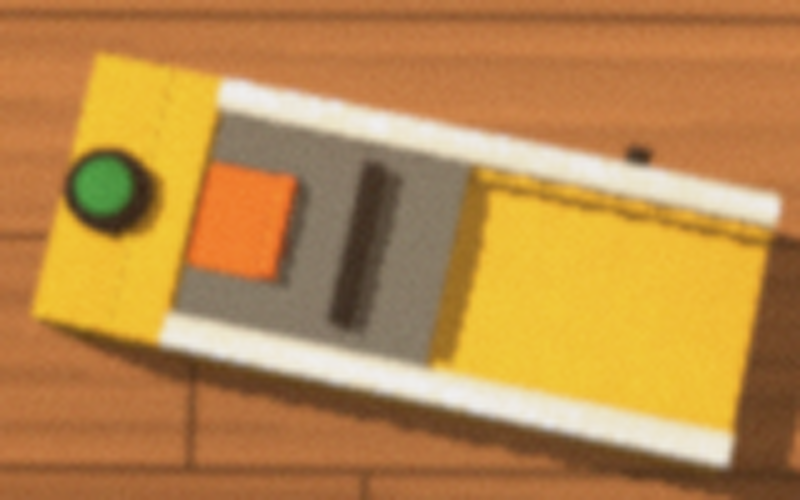

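View pics/s0c.png

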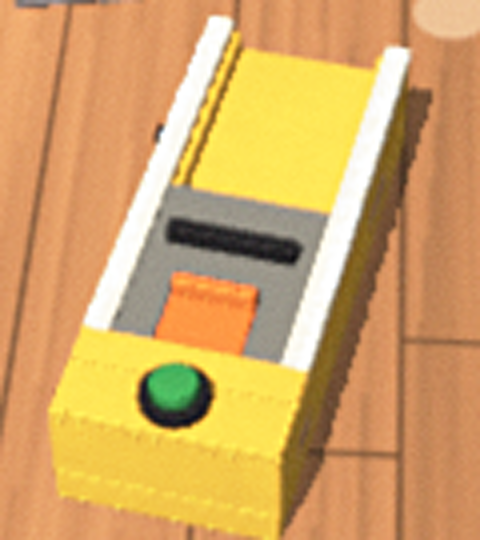

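```bash
cat >> h.py <<'E'
def bx(p,P):
    P=np.atleast_2d(np.asarray(P,float)); c,s=np.cos(p[2]),np.sin(p[2])
    return np.c_[p[0]+c*P[:,0]-s*P[:,1],p[1]+s*P[:,0]+c*P[:,1],P[:,2]]
E
python3 - <<'E'
from h import *
t=load("top0");s=load("side0")
B=np.array([[75,-230,91],[-75,-230,91],[75,155,90],[-75,155,90]])/1e3
ut=np.array([[779,195],[728,467],[97,55],[33,318]])/5+[220,200]
us=np.array([[207,17],[408,48],[52,408],[279,460]])/4+[270,220]
for m in("t","s","ts"):
    def f(p):
        w=bx(p,B);r=[]
        if "t" in m:r.append(proj(t,w)-ut)
        if "s" in m:r.append(proj(s,w)-us)
        return np.concatenate(r).ravel()
    o=least_squares(f,[.5,0,0]);print(m,o.x,np.abs(o.fun).max(),o.fun.round(1))
p=o.x;np.save("p.npy",p)
Q=np.array([[0,129,100],[28,80,86],[-28,80,86],[45,-20,102],[-45,-20,102],[62,-60,86],[-62,-60,86]])/1e3
print((proj(t,bx(p,Q))-[220,200])*5);print((proj(s,bx(p,Q))-[270,220])*4)
# bystanders
for n,u,z in(("mug",(147,220),.09),("jar",(133,279),.14)):print(n,unproj(t,u,z))
E
```

```text
t [ 0.55226759  0.01434639 -0.19954731] 0.45789343056313214 [ 0.4  0.2  0.1 -0.2 -0.1 -0.1 -0.5  0.1]
s [ 0.55283662  0.01731027 -0.19594786] 0.7673082053098597 [ 0.4 -0.3 -0.2  0.3 -0.8  0.6  0.6 -0.6]
ts [ 0.55256964  0.01542918 -0.1979078 ] 1.1462266915277723 [ 0.  -0.1 -0.2 -0.4 -0.5 -0.1 -0.8  0.1  0.7 -0.7  0.1 -0.1 -0.7 -0.1
  0.6 -1.1]
[[104.79365853 191.40852853]
 [207.89208342 164.79874007]
 [184.50302101 263.45973021]
 [390.49212589 166.22605546]
 [354.4792637  327.70724938]
 [469.75864646 156.57071138]
 [421.93205159 376.87903349]]
[[175.16260097 389.55219217]
 [154.61251623 338.14919394]
 [238.3275236  354.71983465]
 [170.91212742 208.50411467]
 [300.89738143 232.7371032 ]
 [163.62770054 179.83166684]
 [338.61802675 212.04050162]]
mug [0.62871775 0.40502872 0.09      ]
jar [0.46151702 0.40971101 0.14      ]
```

```bash
cat >> h.py <<'E'
def inbox(p,W):
    c,s=np.cos(p[2]),np.sin(p[2]); d=np.asarray(W)[:2]-p[:2]; return np.array([c*d[0]+s*d[1],-s*d[0]+c*d[1],W[2]])
def plan(env,xyz,yaw):
    """shift (cm, tool axes) and turn about tool y (deg) to put TCP at xyz, tool x yaw"""
    o=env.observe();q=o["tool_rot"];M=R.from_quat([q[1],q[2],q[3],q[0]]).as_matrix()
    T=np.array([[np.cos(yaw),0,-np.sin(yaw)],[np.sin(yaw),0,np.cos(yaw)],[0,-1,0]]).T if 0 else np.c_[[np.cos(yaw),np.sin(yaw),0],[0,0,-1],[-np.sin(yaw),np.cos(yaw),0]]
    print("t",o["clock"],"pos",o["ee_pos"].round(4),"shift cm",(M.T@(np.asarray(xyz)-o["ee_pos"])*100).round(2),"rotvec deg",np.degrees(R.from_matrix(M.T@T).as_rotvec()).round(2),"F",o["contact_force"].round(1),"j",o["joints"].round(2))
E
python3 - <<'E'
from h import *
from station import env
p=np.load("p.npy");t=load("top0");s=load("side0")
T=lambda a,z:print(inbox(p,unproj(t,np.array(a)/5+[220,200],z)).round(4))
S=lambda a,z:print(inbox(p,unproj(s,np.array(a)/4+[270,220],z)).round(4))
print("tab ridge far edge");T((297,177),.1);T((278,278),.1)
print("rib ctr");T((362,245),.102);S((233,238),.102)
print("button");T((105,185),.1);S((175,388),.1)
print("ridge near top");S((215,294),.1)
b=bx(p,[0,.057,.16])[0];print(b)
plan(env,b,p[2])
E
```

```text
tab ridge far edge
[0.0291 0.0286 0.1   ]
[-0.027   0.0264  0.1   ]
rib ctr
[-0.0004 -0.0142  0.102 ]
[-0.0024 -0.0041  0.102 ]
button
[0.0035 0.1297 0.1   ]
[0.0004 0.1278 0.1   ]
ridge near top
[-0.0033  0.0454  0.1   ]
[0.56377689 0.07131654 0.16      ]
t 0.1 pos [ 0.1404 -0.5572  0.2252] shift cm [-50.59   6.6   56.41] rotvec deg [-5.000e-02 -6.452e+01 -8.000e-02] F [-0.7 -0.8 -0.3] j [-1.34  0.32  1.57  0.    1.26 -0.02]
```

Request:
carry_out:
  motion: "-6 1 6.5 0 -8 0 1; -12 2 13 0 -16 0 1; -18 2 20 0 -24 0 1; -24 2 27 0 -32 0 1; -30 2 34 0 -40 0 1; -36 2 40 0 -48 0 1; -42 2 47 0 -56 0 1; -48 2 54 0 -64 0 1"
  grip_force: 40

```text
clock: 1.1
ee_pos: [0.4211, -0.1425, 0.2065]
tool_rot: [-0.703, 0.704, -0.071, 0.071]
contact_force: [0.3, 0.1, 0.1]
width: 0.0
```

```bash
python3 - <<'E'
from h import *
from station import env
p=np.load("p.npy")
plan(env,bx(p,[0,.057,.13])[0],p[2])
E
```

```text
t 1.1 pos [ 0.4211 -0.1425  0.2065] shift cm [ 9.68  7.64 23.81] rotvec deg [ 0.02 -0.25  0.01] F [0.3 0.1 0.1] j [-0.35  0.13  1.87 -0.    1.14 -0.15]
```

Request:
carry_out:
  motion: "2 0 5 0 0 0 1; 4 0 10 0 0 0 1; 6 1 15 0 0 0 1; 8 2 20 0 0 0 1; 9.7 4 23.8 0 0 0 1; 9.7 6 23.8 0 0 0 1; 9.7 6.5 23.8 0 0 0 1; 9.7 6.5 23.8 0 0 0 1"

```text
clock: 2.1
ee_pos: [0.5639, 0.0683, 0.1415]
tool_rot: [-0.703, 0.703, -0.073, 0.073]
contact_force: [0.5, -0.3, 1.2]
width: -0.0002
```

```bash
python3 - <<'E'
from h import *
from station import env
p=np.load("p.npy")
plan(env,bx(p,[0,.057,.115])[0],p[2])
t=snap(env,"top",1);s=snap(env,"side",1)
crop(t,200,180,180,120,4,"t1.png");crop(s,250,190,150,150,4,"s1.png")
E
```

```text
t 2.1 pos [0.5639 0.0683 0.1415] shift cm [-0.07  2.65  0.3 ] rotvec deg [ 0.02 -0.55 -0.04] F [ 0.5 -0.3  1.2] j [ 0.1   0.37  1.71 -0.    1.06  0.31]
```

View pics/s1.png

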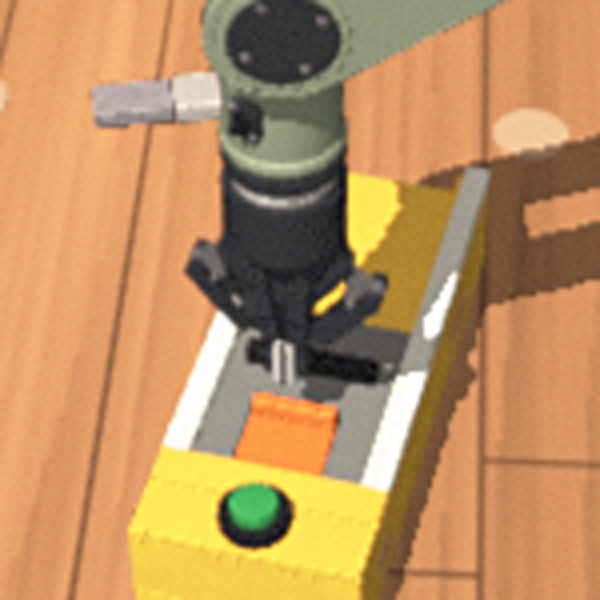

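View pics/t1.png

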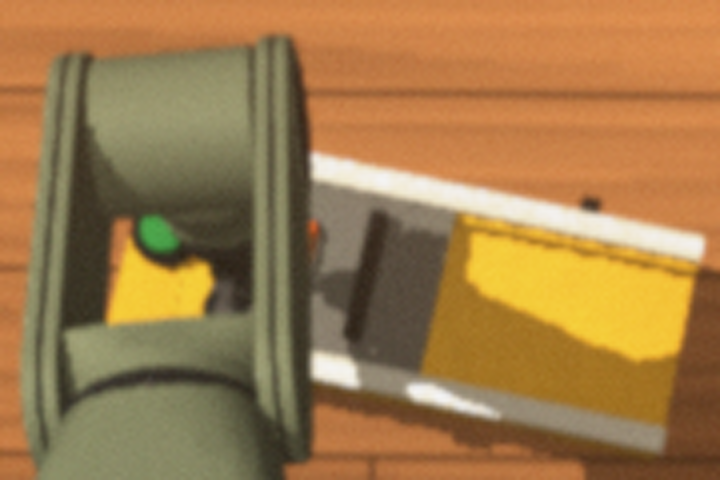

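```bash
python3 - <<'E'
from h import *
s=load("side1")
print((proj(s,[.5639,.0683,.1165])-[250,190])*4, (proj(s,[.5639,.0683,.1415])-[250,190])*4)
p=np.load("p.npy");print(inbox(p,[.5639,.0683,.1165]))
E
```

```text
[[285.12982295 405.45123068]] [[284.55583567 379.04148294]]
[0.00071382 0.05406655 0.1165    ]
```

Request:
carry_out:
  motion: "0 0.5 0.4 0 0 0 1; 0 1 0.4 0 0 0 1; 0 1.8 0.4 0 0 0 1; 0 2.5 0.4 0 0 0 1; 0 2.5 0.4 0 0 0 1"

```text
clock: 2.82
ee_pos: [0.5644, 0.0725, 0.1156]
tool_rot: [-0.703, 0.703, -0.074, 0.072]
contact_force: [-0.4, 0.3, -0.4]
width: 0.0002
```

```bash
python3 - <<'E'
from h import *
from station import env
p=np.load("p.npy")
plan(env,bx(p,[0,.057,.101])[0],p[2])
s=snap(env,"side",2);crop(s,270,230,100,100,6,"s2.png")
E
```

```text
t 2.825 pos [0.5644 0.0725 0.1156] shift cm [-0.04  1.46 -0.12] rotvec deg [ 0.04 -0.52 -0.1 ] F [-0.4  0.3 -0.4] j [ 0.11  0.4   1.74 -0.    1.    0.31]
```

View pics/s2.png

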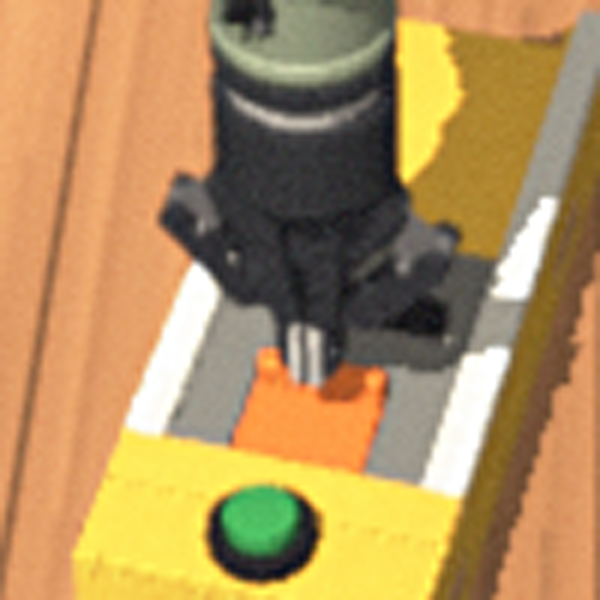

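```bash
python3 - <<'E'
from h import *
s=load("side2");p=np.load("p.npy")
for z in(.085,.09,.1,.105,.11,.115):print(z,inbox(p,unproj(s,np.array([310,388])/6+[270,230],z)).round(4))
print(inbox(p,[.5644,.0725,.09]))
for P in([.0285,.04,.1],[-.0285,.04,.1],[.0285,.03,.1],[0,.04,.086],[.0285,.08,.086],[-.0285,.08,.086]):print(P,(proj(s,bx(p,P))-[270,230])*6)
E
```

```text
0.085 [0.0046 0.0377 0.085 ]
0.09 [0.0033 0.042  0.09  ]
0.1 [0.0009 0.0506 0.1   ]
0.105 [-0.0004  0.0549  0.105 ]
0.11 [-0.0016  0.0592  0.11  ]
0.115 [-0.0029  0.0635  0.115 ]
[0.00037826 0.05828287 0.09      ]
[0.0285, 0.04, 0.1] [[255.3200155  358.55051272]]
[-0.0285, 0.04, 0.1] [[381.80041197 382.90447563]]
[0.0285, 0.03, 0.1] [[261.54840532 342.17355365]]
[0, 0.04, 0.086] [[318.72988045 392.15702155]]
[0.0285, 0.08, 0.086] [[230.80574792 447.00347723]]
[-0.0285, 0.08, 0.086] [[358.62068555 472.30330669]]
```

Request:
carry_out:
  motion: "0 0.3 0 0 0 0 1; 0 0.6 0 0 0 0 1; 0 0.6 0 0 0 0 1"

```text
clock: 3.25
ee_pos: [0.5649, 0.0725, 0.1103]
tool_rot: [-0.703, 0.703, -0.073, 0.073]
contact_force: [-0.9, -0.0, 0.4]
width: 0.0002
```

```bash
python3 - <<'E'
from h import *
from station import env
p=np.load("p.npy")
plan(env,bx(p,[0,.057,.101])[0],p[2])
s=snap(env,"side",3);crop(s,270,230,100,100,6,"s3.png")
E
```

```text
t 3.25 pos [0.5649 0.0725 0.1103] shift cm [-0.08  0.93 -0.14] rotvec deg [ 0.01 -0.52 -0.02] F [-0.9 -0.   0.4] j [ 0.11  0.41  1.74 -0.    0.99  0.31]
```

View pics/s3.png

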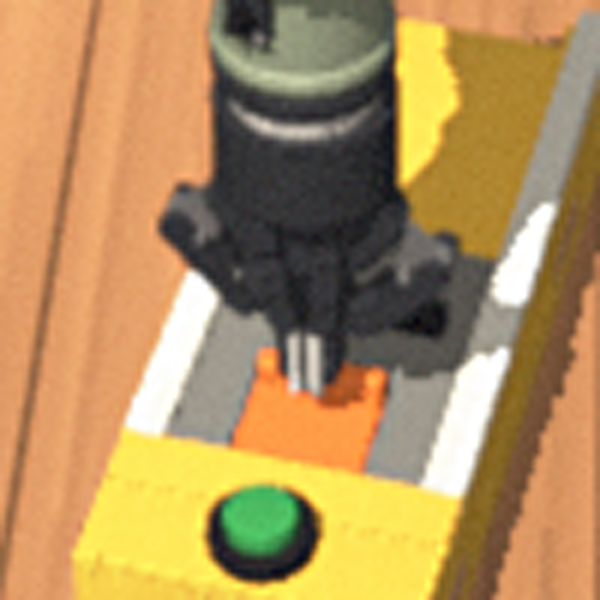

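Request:
carry_out:
  motion: "0 0.3 0 0 0 0 1; 0 0.6 0 0 0 0 1; 0 0.6 0 0 0 0 1"

```text
clock: 3.68
ee_pos: [0.5648, 0.0725, 0.1042]
tool_rot: [-0.703, 0.703, -0.073, 0.073]
contact_force: [-0.5, 0.1, -0.3]
width: -0.0001
```

```bash
python3 - <<'E'
from h import *
from station import env
p=np.load("p.npy")
plan(env,bx(p,[0,.057,.101])[0],p[2])
s=snap(env,"side",4);crop(s,270,230,100,100,6,"s4.png")
E
```

```text
t 3.675 pos [0.5648 0.0725 0.1042] shift cm [-0.07  0.32 -0.14] rotvec deg [ 0.02 -0.52 -0.04] F [-0.5  0.1 -0.3] j [ 0.11  0.41  1.75 -0.    0.98  0.31]
```

View pics/s4.png

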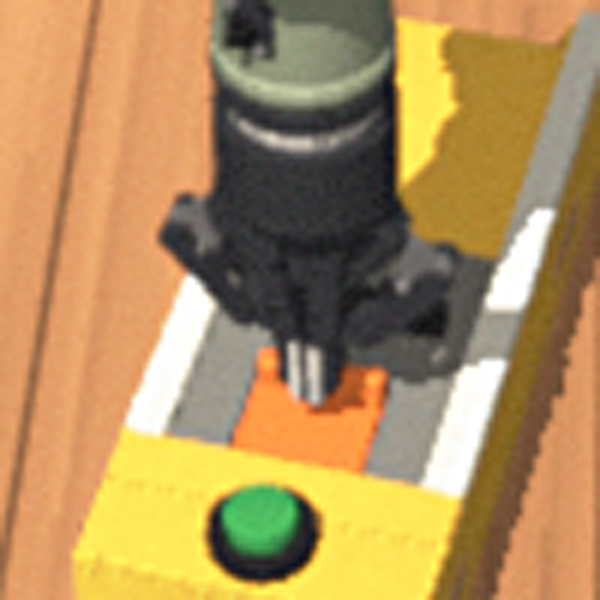

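Request:
carry_out:
  motion: "0 0.2 0 0 0 0 1; 0 0.4 0 0 0 0 1; 0 0.6 0 0 0 0 1; 0 0.6 0 0 0 0 1"

```text
clock: 4.22
ee_pos: [0.5649, 0.0725, 0.0983]
tool_rot: [-0.703, 0.703, -0.073, 0.073]
contact_force: [0.1, -0.0, 0.0]
width: -0.0004
```

Request:
carry_out:
  motion: "0 0.2 0 0 0 0 1; 0 0.4 0 0 0 0 1; 0 0.6 0 0 0 0 1; 0 0.6 0 0 0 0 1"

```text
clock: 4.72
ee_pos: [0.5649, 0.0725, 0.0923]
tool_rot: [-0.703, 0.703, -0.073, 0.073]
contact_force: [-0.9, -0.1, -0.4]
width: 0.0001
```

```bash
python3 - <<'E'
from h import *
from station import env
p=np.load("p.npy")
plan(env,bx(p,[0,.057,.101])[0],p[2])
s=snap(env,"side",5);crop(s,270,230,100,100,6,"s5.png")
E
```

```text
t 4.725 pos [0.5649 0.0725 0.0923] shift cm [-0.08 -0.87 -0.14] rotvec deg [ 0.01 -0.52 -0.02] F [-0.9 -0.1 -0.4] j [ 0.11  0.43  1.76 -0.    0.95  0.31]
```

View pics/s5.png

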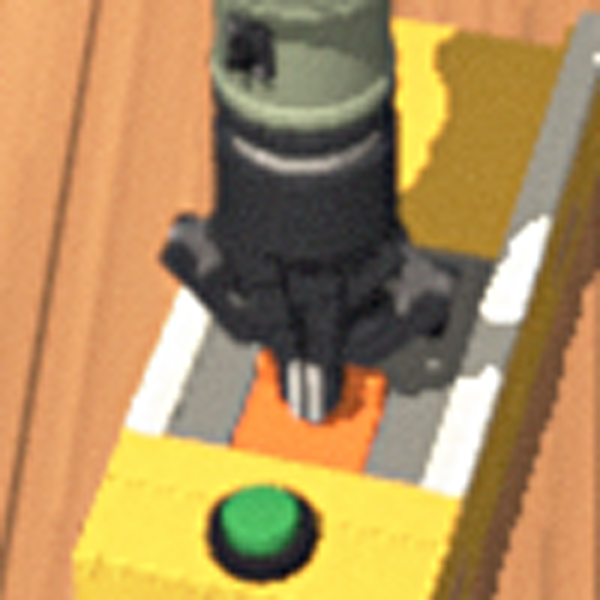

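Request:
carry_out:
  motion: "0 0.2 0 0 0 0 1; 0 0.4 0 0 0 0 1; 0 0.4 0 0 0 0 1"

```text
clock: 5.15
ee_pos: [0.5649, 0.0726, 0.0883]
tool_rot: [-0.703, 0.703, -0.073, 0.073]
contact_force: [-0.4, 0.2, -0.4]
width: 0.0001
```

Request:
carry_out:
  motion: "0 0.2 0 0 0 0 1; 0 0.4 0 0 0 0 1; 0 0.4 0 0 0 0 1"

```text
clock: 5.52
ee_pos: [0.5648, 0.0725, 0.0843]
tool_rot: [-0.703, 0.703, -0.073, 0.073]
contact_force: [0.1, -0.3, -0.6]
width: 0.0
```

```bash
python3 - <<'E'
from h import *
from station import env
p=np.load("p.npy")
plan(env,bx(p,[0,.057,.101])[0],p[2])
s=snap(env,"side",6);crop(s,270,230,100,100,6,"s6.png")
E
```

```text
t 5.525 pos [0.5648 0.0725 0.0843] shift cm [-0.08 -1.67 -0.14] rotvec deg [ 0.01 -0.52 -0.02] F [ 0.1 -0.3 -0.6] j [ 0.11  0.44  1.77 -0.    0.93  0.31]
```

View pics/s6.png

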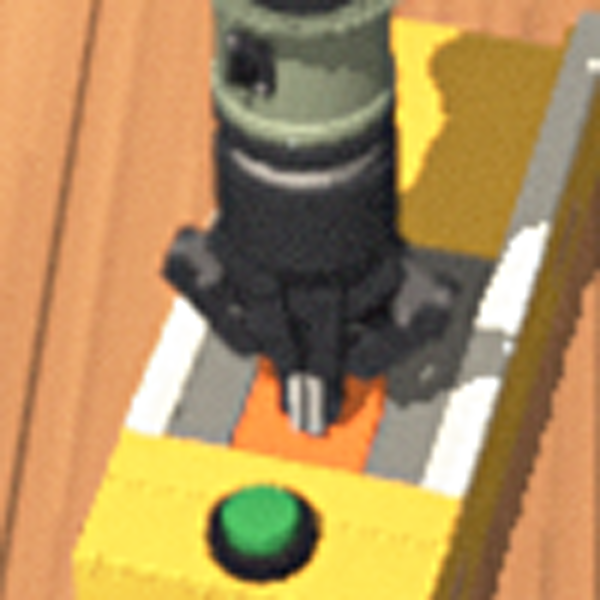

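Request:
carry_out:
  motion: "0 0.2 0 0 0 0 1; 0 0.4 0 0 0 0 1; 0 0.4 0 0 0 0 1"

```text
clock: 5.95
ee_pos: [0.5651, 0.0726, 0.0807]
tool_rot: [-0.703, 0.703, -0.073, 0.073]
contact_force: [-1.1, -0.1, 1.3]
width: 0.0002
```

Request:
carry_out:
  motion: "0 0.2 0 0 0 0 1; 0 0.3 0 0 0 0 1; 0 0.3 0 0 0 0 1"

```text
clock: 6.32
ee_pos: [0.5651, 0.0726, 0.0777]
tool_rot: [0.703, -0.703, 0.073, -0.073]
contact_force: [-1.0, 0.9, 3.4]
width: -0.0001
```

```bash
python3 - <<'E'
from h import *
from station import env
p=np.load("p.npy")
plan(env,bx(p,[0,.057,.101])[0],p[2])
s=snap(env,"side",7);crop(s,270,230,100,100,6,"s7.png")
t=snap(env,"top",7);crop(t,200,180,180,120,4,"t7.png")
E
```

```text
t 6.325 pos [0.5651 0.0726 0.0777] shift cm [-0.1  -2.33 -0.15] rotvec deg [-0.   -0.52  0.01] F [-1.   0.9  3.4] j [ 0.11  0.44  1.78 -0.    0.92  0.31]
```

View pics/s7.png

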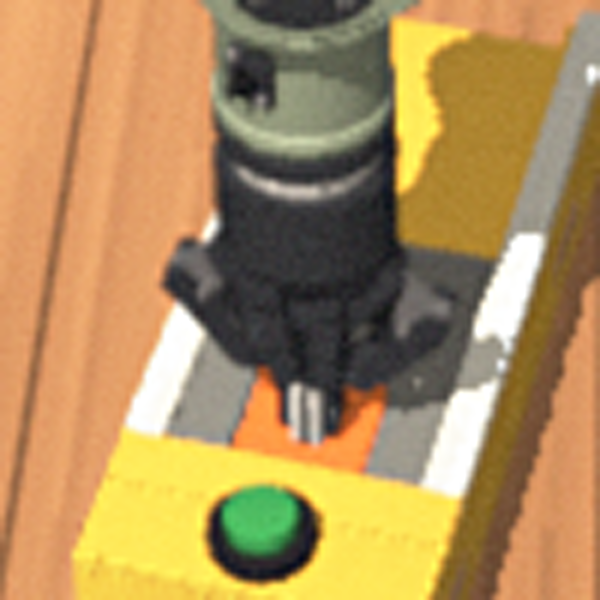

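```bash
python3 - <<'E'
from h import *
s=load("side7");p=np.load("p.npy")
print(inbox(p,[.5651,.0726,.08]))
for z in(.074,.08,.086):
  for a in((288,430),(310,441),(340,432)):print(z,a,inbox(p,unproj(s,np.array(a)/6+[270,230],z)).round(4))
s=load("side1")
# s1: tip bottom px
for z in(.115,.125,.135,.145,.155):print(z,inbox(p,unproj(s,np.array([285,386])/4+[250,190],z)).round(4))
print(inbox(p,[.5639,.0683,0]))
E
```

```text
[0.00104493 0.05851855 0.08      ]
0.074 (288, 430) [0.0102 0.0544 0.074 ]
0.074 (310, 441) [-0.0008  0.0582  0.074 ]
0.074 (340, 432) [-0.0122  0.0499  0.074 ]
0.08 (288, 430) [0.0087 0.0595 0.08  ]
0.08 (310, 441) [-0.0022  0.0632  0.08  ]
0.08 (340, 432) [-0.0135  0.0549  0.08  ]
0.086 (288, 430) [0.0072 0.0645 0.086 ]
0.086 (310, 441) [-0.0037  0.0682  0.086 ]
0.086 (340, 432) [-0.0149  0.0599  0.086 ]
0.115 [0.0056 0.0364 0.115 ]
0.125 [0.0031 0.0452 0.125 ]
0.135 [0.0005 0.054  0.135 ]
0.145 [-0.002   0.0629  0.145 ]
0.155 [-0.0046  0.0717  0.155 ]
[0.00071382 0.05406655 0.        ]
```

View pics/t7.png

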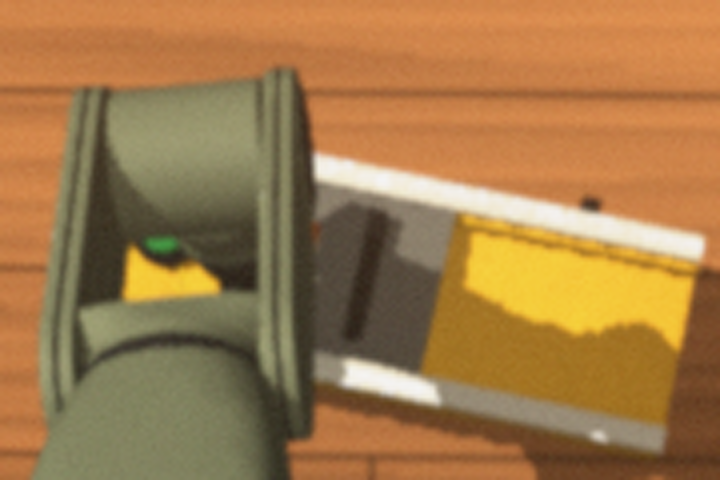

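Request:
carry_out:
  motion: "0 0.3 0 0 0 0 1; 0 0.6 0 0 0 0 1; 0 0.9 0 0 0 0 1; 0 0.9 0 0 0 0 1; 0 0.9 -0.5 0 0 0 1; 0 0.9 -0.9 0 0 0 1; 0 0.9 -0.9 0 0 0 1"

```text
clock: 7.3
ee_pos: [0.5633, 0.0637, 0.0688]
tool_rot: [0.703, -0.703, 0.073, -0.073]
contact_force: [-0.7, -0.3, 6.2]
width: 0.0002
```

```bash
python3 - <<'E'
from h import *
from station import env
p=np.load("p.npy")
plan(env,bx(p,[0,-.115,.07])[0],p[2])
s=snap(env,"side",8);crop(s,270,230,100,100,6,"s8.png")
E
```

```text
t 7.3 pos [0.5633 0.0637 0.0688] shift cm [  0.05  -0.12 -16.44] rotvec deg [-0.01 -0.53  0.03] F [-0.7 -0.3  6.2] j [0.09 0.45 1.8  0.   0.89 0.3 ]
```

View pics/s8.png

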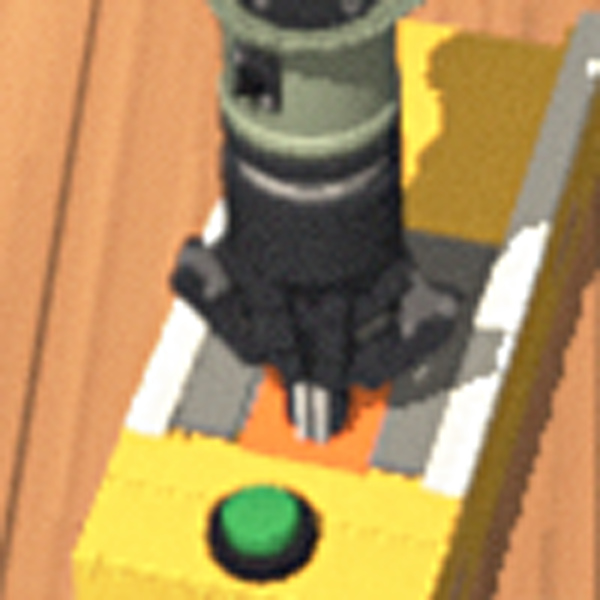

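Request:
carry_out:
  motion: "0 0 -1.5 0 0 0 1; 0 0 -3.5 0 0 0 1; 0.1 0 -6 0 0 0 1; 0.1 0 -8.5 0 0 0 1; 0.2 0 -11 0 0 0 1; 0.2 0 -13.5 0 0 0 1; 0.3 0 -15.5 0 0 0 1; 0.3 0 -16 0 0 0 1"

```text
clock: 8.35
ee_pos: [0.5326, -0.0934, 0.0687]
tool_rot: [0.704, -0.703, 0.074, -0.074]
contact_force: [-0.4, 5.3, 5.5]
width: -0.0001
```

```bash
python3 - <<'E'
from h import *
from station import env
p=np.load("p.npy")
plan(env,bx(p,[0,-.12,.07])[0],p[2])
s=snap(env,"side",9);crop(s,260,200,140,150,4,"s9.png")
E
```

```text
t 8.35 pos [ 0.5326 -0.0934  0.0687] shift cm [-0.18 -0.13 -0.94] rotvec deg [-0.11 -0.66 -0.05] F [-0.4  5.3  5.5] j [-0.2   0.42  1.86  0.    0.87  0.01]
```

View pics/s9.png

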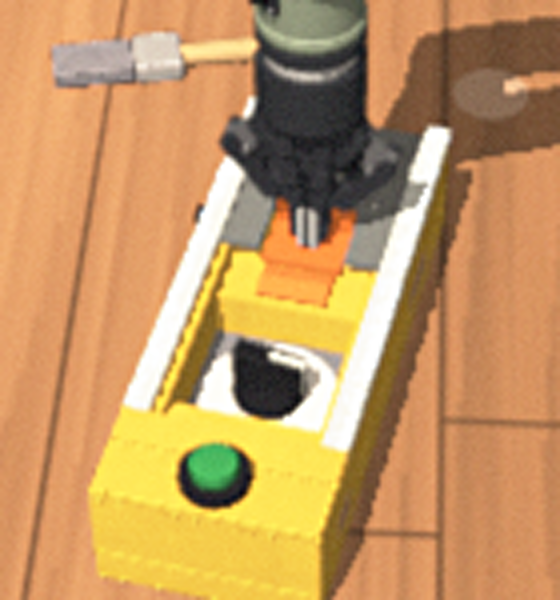

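Request:
carry_out:
  motion: "0 0 -0.4 0 0 0 1; 0 0 -0.8 0 0 0 1; 0 0 -0.8 0 0 0 1"

```text
clock: 8.78
ee_pos: [0.5326, -0.0967, 0.0689]
tool_rot: [0.706, -0.7, 0.074, -0.075]
contact_force: [1.6, 18.5, 7.6]
width: 0.0001
```

Request:
carry_out:
  motion: "0 0 1.2 0 0 0 1; 0 -2 1.2 0 0 0 1; 0 -6 0 0 0 0 1; 0 -9 -2 0 0 0 0.6; 0 -9 -4 0 0 0 0.6; 0 -9 -4 0 0 0 0.6"

```text
clock: 9.52
ee_pos: [0.5224, -0.1413, 0.1573]
tool_rot: [0.703, -0.703, 0.075, -0.073]
contact_force: [0.0, 0.6, 0.3]
width: 0.0344
```

```bash
python3 - <<'E'
from h import *
from station import env
p=np.load("p.npy")
plan(env,bx(p,[0,0,.15])[0],p[2])
s=snap(env,"side",10);crop(s,270,240,100,80,8,"s10.png")
t=snap(env,"top",10);crop(t,230,200,100,75,8,"t10.png")
E
```

```text
t 9.525 pos [ 0.5224 -0.1413  0.1573] shift cm [-0.3   0.73 15.96] rotvec deg [-0.   -0.64 -0.12] F [0.  0.6 0.3] j [-0.29  0.32  1.75 -0.    1.08 -0.08]
```

View pics/s10.png

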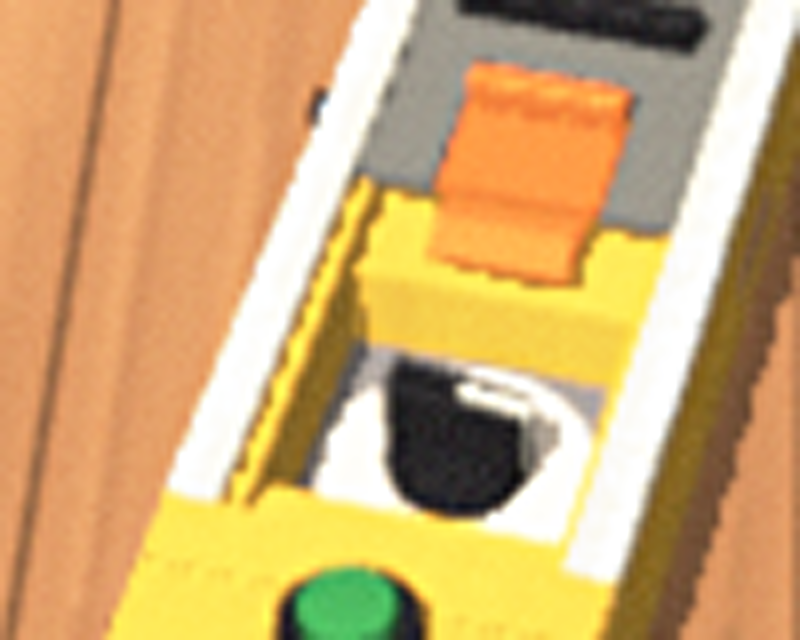

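View pics/t10.png

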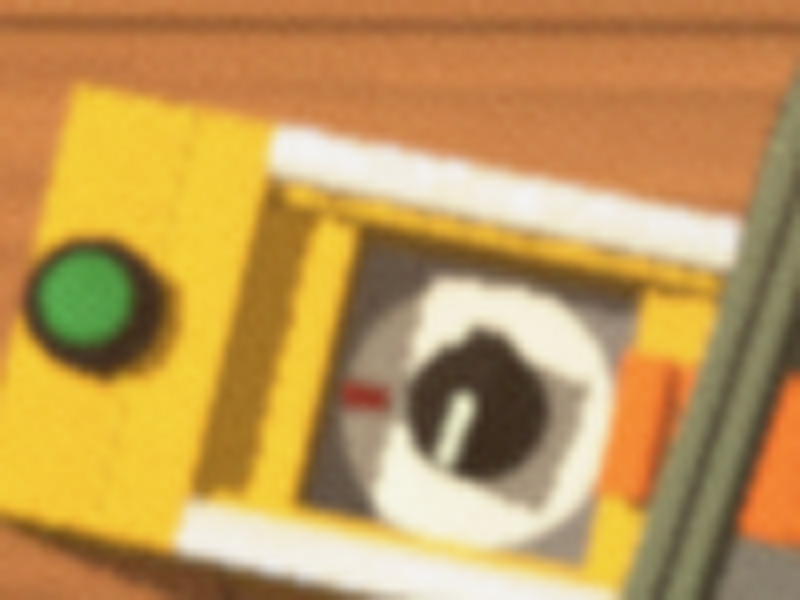

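```bash
python3 - <<'E'
from h import *
t=load("top10");p=np.load("p.npy")
f=lambda a,z:inbox(p,unproj(t,np.array(a)/8+[230,200],z))
m=f((366,397),.034);a=f((465,395),.072);b=f((448,465),.072);h=f((484,332),.072)
ang=lambda v:np.degrees(np.arctan2(v[1],-v[0]))
print("mark",m,np.hypot(*m[:2]),ang(m));print(a,b,ang(b),ang(b-a),h,ang(-(h)))
print("ctr px",(proj(t,bx(p,[0,0,.072]))-[230,200])*8,(proj(t,bx(p,[0,0,.034]))-[230,200])*8)
E
```

```text
mark [-0.00251723  0.03856082  0.034     ] 0.03864289706456605 86.26506285772733
[2.8838665e-04 9.9908014e-05 7.2000000e-02] [-0.02469438  0.00051049  0.072     ] 1.1842673033903077 0.9415485643767527 [ 0.02317851 -0.00152657  0.072     ] 3.768136056392885
ctr px [[465.10012482 395.86678864]] [[473.31838164 412.1291479 ]]
```

Request:
carry_out:
  motion: "0 0 2 0 -10 0 0.5; 0 0 4 0 -20 0 0.5; 0 0 6 0 -30 0 0.5; 0 0 8 0 -40 0 0.5; 0 0 10 0 -50 0 0.5; 0 0 12 0 -60 0 0.5; 0 0 14 0 -70 0 0.5; -0.2 0 16 0 -80 0 0.5"
  grip_force: 30

```text
clock: 10.62
ee_pos: [0.5537, 0.0181, 0.1571]
tool_rot: [0.585, -0.584, -0.397, 0.399]
contact_force: [-0.7, -0.8, 0.0]
width: 0.0429
```

```bash
python3 - <<'E'
from h import *
from station import env
p=np.load("p.npy")
plan(env,bx(p,[0,0,.11])[0],p[2]+np.radians(88.5))
s=snap(env,"side",11);crop(s,250,190,130,130,4.5,"s11.png")
E
```

```text
t 10.625 pos [0.5537 0.0181 0.1571] shift cm [-0.28  4.71  0.  ] rotvec deg [-0.14 -8.65 -0.03] F [-0.7 -0.8  0. ] j [ 0.01  0.34  1.72  0.    1.09 -1.18]
```

View pics/s11.png

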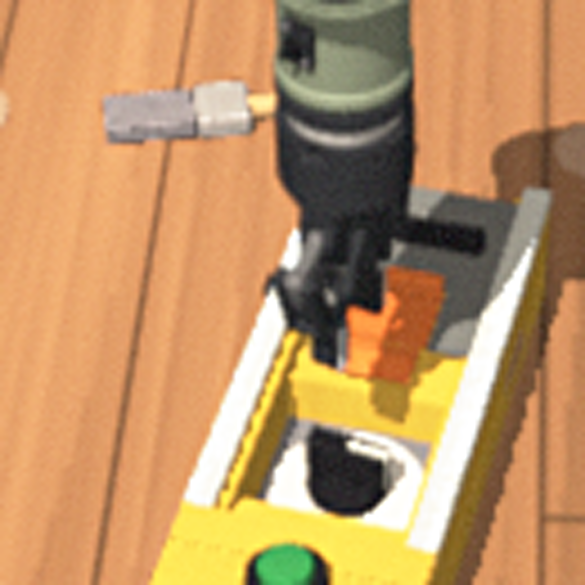

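```bash
python3 - <<'E'
from h import *
s=load("side11");p=np.load("p.npy")
for z in(.14,.15,.16,.17,.18):print(z,inbox(p,unproj(s,np.array([328,365])/4.5+[250,190],z)).round(4))
print(inbox(p,[.5537,.0181,0]))
crop(s,300,220,60,60,10,"s11b.png")
E
```

```text
0.14 [0.0094 0.0049 0.14  ]
0.15 [0.0068 0.0142 0.15  ]
0.16 [0.0041 0.0235 0.16  ]
0.17 [0.0015 0.0329 0.17  ]
0.18 [-0.0012  0.0422  0.18  ]
[0.00058316 0.00284094 0.        ]
```

View pics/s11b.png

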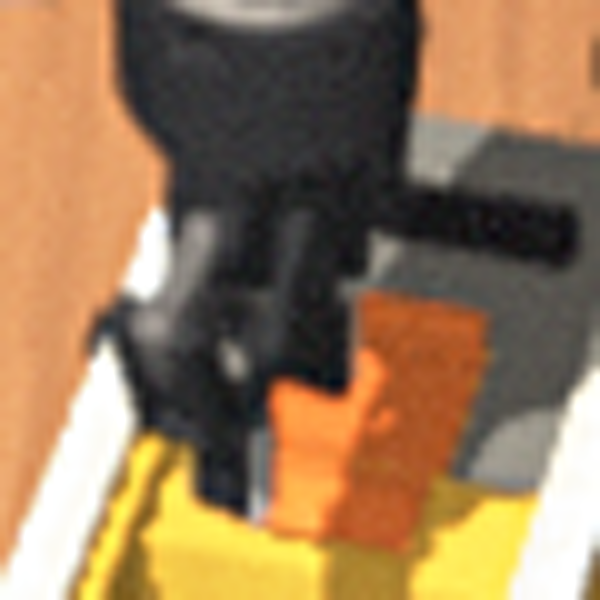

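Request:
carry_out:
  motion: "-0.3 0 0 0 -8.6 0 0.5; -0.3 3 0 0 -8.6 0 0.5; -0.3 6 0 0 -8.6 0 0.5; -0.3 8 0 0 -8.6 0 0.5; -0.3 9.5 0 0 -8.6 0 0.5; -0.3 10.7 0 0 -8.6 0 0.5; -0.3 11 0 0 -8.6 0 0.5; -0.3 11 0 0 -8.6 0 0.5"

```text
clock: 11.68
ee_pos: [0.5535, 0.0138, 0.0488]
tool_rot: [-0.554, 0.555, 0.439, -0.439]
contact_force: [-0.7, 0.3, -0.4]
width: 0.0431
```

```bash
python3 - <<'E'
from h import *
from station import env
p=np.load("p.npy")
plan(env,bx(p,[0,0,.042])[0],p[2]+np.radians(88.5))
s=snap(env,"side",12);crop(s,290,230,75,75,8,"s12.png")
E
```

```text
t 11.675 pos [0.5535 0.0138 0.0488] shift cm [0.14 0.68 0.13] rotvec deg [ 0.04 -0.43  0.  ] F [-0.7  0.3 -0.4] j [ 0.    0.46  1.85 -0.    0.83 -1.33]
```

View pics/s12.png

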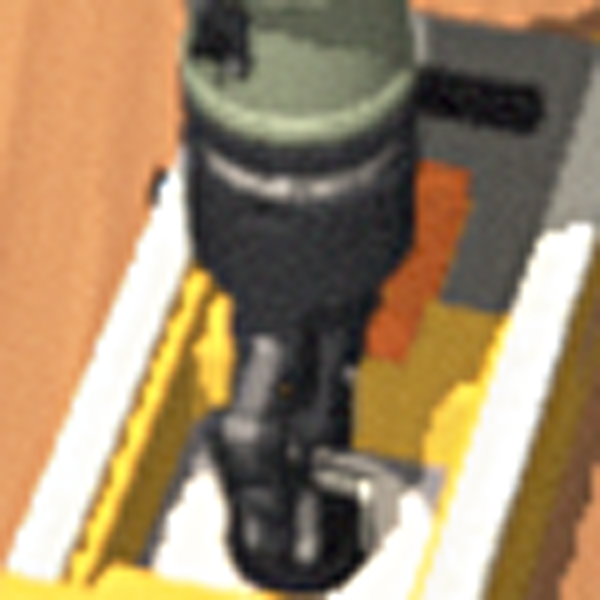

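Request:
carry_out:
  motion: "0.1 0.4 0.1 0 0 0 0.5; 0.1 0.5 0.1 0 0 0 0.7; 0.1 0.5 0.1 0 0 0 0.9; 0.1 0.5 0.1 0 0 0 1; 0.1 0.5 0.1 0 0 0 1; 0.1 0.5 0.1 0 0 0 1"

```text
clock: 12.48
ee_pos: [0.552, 0.0164, 0.0437]
tool_rot: [0.555, -0.554, -0.439, 0.438]
contact_force: [-2.3, 6.7, 0.8]
width: 0.0156
```

Request:
carry_out:
  motion: "0 0 0 0 10 0 1; 0 0 0 0 20 0 1; 0 0 0 0 30 0 1; 0 0 0 0 40 0 1; 0 0 0 0 50 0 1; 0 0 0 0 60 0 1; 0 0 0 0 70 0 1; 0 0 0 0 80 0 1"

```text
clock: 13.48
ee_pos: [0.5556, 0.019, 0.0438]
tool_rot: [0.709, -0.704, 0.021, -0.025]
contact_force: [8.3, 15.9, -5.5]
width: 0.0156
```

Request:
carry_out:
  motion: "0 0 0 0 5 0 1; 0 0 0 0 5 0 1; 0 0 0 0 5 0 1"

```text
clock: 13.85
ee_pos: [0.5559, 0.019, 0.0438]
tool_rot: [0.708, -0.703, 0.049, -0.054]
contact_force: [7.5, 15.3, -6.4]
width: 0.0154
```

```bash
python3 - <<'E'
from h import *
from station import env
p=np.load("p.npy")
plan(env,bx(p,[0,0,.042])[0],p[2]+np.radians(3.7))
E
```

```text
t 13.85 pos [0.5559 0.019  0.0438] shift cm [-0.28  0.17 -0.4 ] rotvec deg [-0.43 -0.79  0.37] F [ 7.5 15.3 -6.4] j [0.01 0.46 1.85 0.01 0.82 0.15]
```

Request:
carry_out:
  motion: "0 0 0 0 0 0 0.8; 0 0 0 0 0 0 0.5; 0 0 0 0 0 0 0.5; 0 -3 0 0 0 0 0.5; 0 -8 0 0 0 0 0.5; 0 -13 0 0 0 0 0.6; 0 -13 -6 0 0 0 0.8; 0 -13 -12 0 0 0 1"

```text
clock: 14.85
ee_pos: [0.5349, -0.1048, 0.1744]
tool_rot: [-0.705, 0.706, -0.05, 0.051]
contact_force: [0.4, -0.6, -0.7]
width: 0.0008
```

Request:
carry_out:
  motion: "0 0 -5 0 0 0 1; 0 0 -8 0 0 0 1; 0 0 -8 0 0 0 1"

```text
clock: 15.22
ee_pos: [0.5228, -0.1849, 0.1734]
tool_rot: [-0.705, 0.705, -0.052, 0.052]
contact_force: [-1.2, 0.6, -0.3]
width: 0.0001
```

```bash
python3 - <<'E'
from h import *
from station import env
p=np.load("p.npy")
plan(env,bx(p,[0,-.2,.12])[0],p[2])
s=snap(env,"side",13);crop(s,270,200,110,110,5,"s13.png")
t=snap(env,"top",13);crop(t,230,200,100,75,8,"t13.png")
E
```

```text
t 15.225 pos [ 0.5228 -0.1849  0.1734] shift cm [-1.    5.34  0.27] rotvec deg [ 0.01  2.86 -0.04] F [-1.2  0.6 -0.3] j [-0.36  0.33  1.69 -0.    1.12 -0.21]
```

View pics/t13.png

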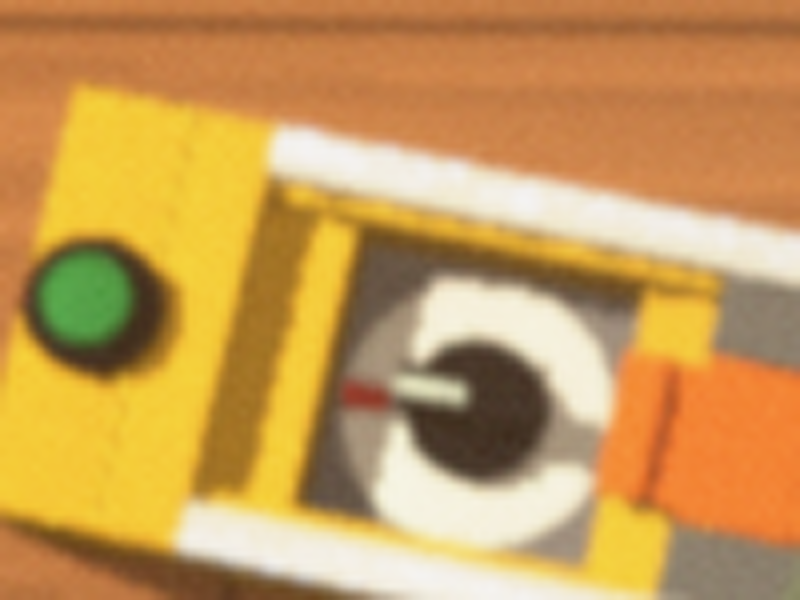

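View pics/s13.png

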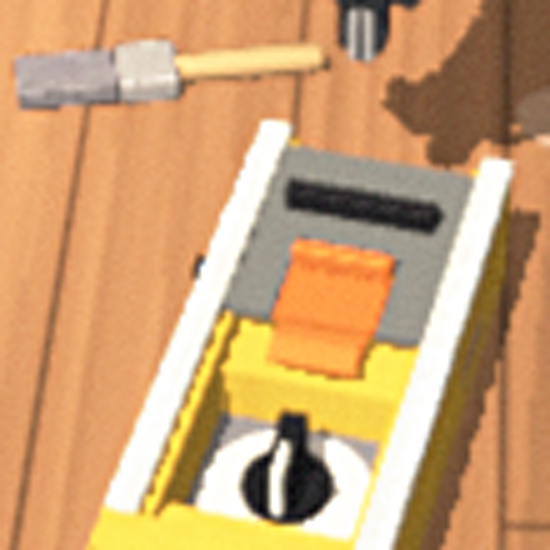

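```bash
python3 - <<'E'
from h import *
t=load("top13");p=np.load("p.npy")
f=lambda a,z:inbox(p,unproj(t,np.array(a)/8+[230,200],z))
m=f((366,397),.034);b=f((395,386),.072)
ang=lambda v:np.degrees(np.arctan2(v[1],-v[0]))
print("mark",ang(m));print(b,ang(b),ang(b-f((465,393),.072)))
# expected px of aim at z=.034 dial angle 85..
for r in((-11,"rib -y"),):pass
for a in((250+0,0),):pass
s=load("side13")
for q in((366,200),):print("rib",inbox(p,unproj(s,np.array(q)/5+[270,200],.102)))
print("tip?",inbox(p,[.5228,-.1849,.17]))
E
```

```text
mark 86.26506285772733
[-0.00159943  0.02446266  0.072     ] 86.25917519829241 83.94131327849266
rib [-0.00438852 -0.16389489  0.102     ]
tip? [ 0.01019987 -0.20227203  0.17      ]
```

```bash
python3 - <<'E'
from h import *
from station import env
p=np.load("p.npy")
plan(env,bx(p,[0.001,-.204,.086])[0],p[2])
E
```

```text
t 15.325 pos [ 0.5232 -0.1827  0.1734] shift cm [-0.93  8.74 -0.35] rotvec deg [-0.03  3.03 -0.04] F [0.7 0.2 0.2] j [-0.36  0.33  1.69  0.    1.12 -0.21]
```

Request:
carry_out:
  motion: "-0.9 1 -0.4 0 3 0 1; -0.9 3 -0.4 0 3 0 1; -0.9 5 -0.4 0 3 0 1; -0.9 7 -0.4 0 3 0 1; -0.9 8 -0.4 0 3 0 1; -0.9 8.5 -0.4 0 3 0 1; -0.9 8.5 -0.4 0 3 0 1"

```text
clock: 16.2
ee_pos: [0.5144, -0.1853, 0.0887]
tool_rot: [-0.704, 0.704, -0.069, 0.069]
contact_force: [-0.5, 0.3, -0.2]
width: -0.0001
```

```bash
python3 - <<'E'
from h import *
from station import env
p=np.load("p.npy")
plan(env,bx(p,[0.001,-.0,.086])[0],p[2])
s=snap(env,"side",14);crop(s,300,200,90,90,7,"s14.png")
E
```

```text
t 16.2 pos [ 0.5144 -0.1853  0.0887] shift cm [-0.07  0.27 20.44] rotvec deg [0.   0.1  0.01] F [-0.5  0.3 -0.2] j [-0.37  0.4   1.82 -0.    0.92 -0.17]
```

View pics/s14.png

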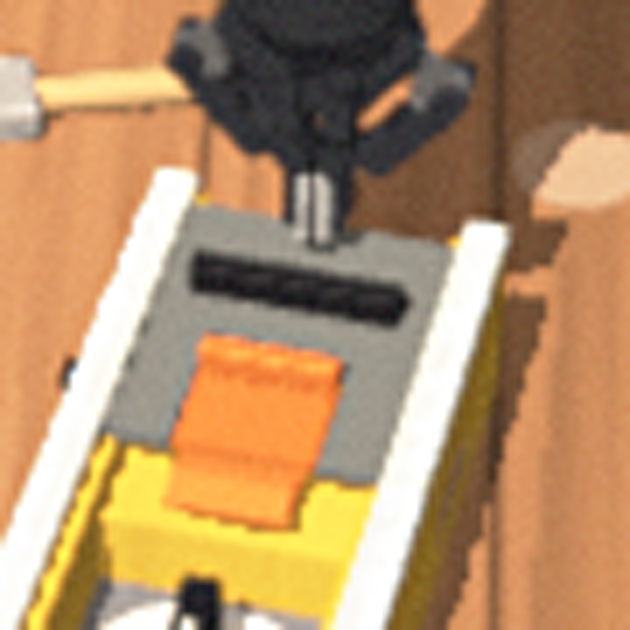

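Request:
carry_out:
  motion: "0 0.35 0 0 0 0 1; 0 0.35 1 0 0 0 1; 0 0.35 2 0 0 0 1; 0 0.35 4 0 0 0 1; 0 0.35 6.5 0 0 0 1; 0 0.35 9 0 0 0 1; 0 0.35 11.5 0 0 0 1; 0 0.35 14 0 0 0 1"

```text
clock: 17.25
ee_pos: [0.5424, -0.0469, 0.0853]
tool_rot: [-0.703, 0.704, -0.068, 0.07]
contact_force: [1.2, -2.9, -0.6]
width: -0.0002
```

```bash
python3 - <<'E'
from h import *
from station import env
p=np.load("p.npy")
plan(env,bx(p,[0.001,-.026,.085])[0],p[2])
s=snap(env,"side",15);crop(s,270,210,120,120,5,"s15.png")
E
```

```text
t 17.25 pos [ 0.5424 -0.0469  0.0853] shift cm [-0.12  0.02  3.71] rotvec deg [0.04 0.13 0.12] F [ 1.2 -2.9 -0.6] j [-0.11  0.4   1.83 -0.    0.91  0.09]
```

View pics/s15.png

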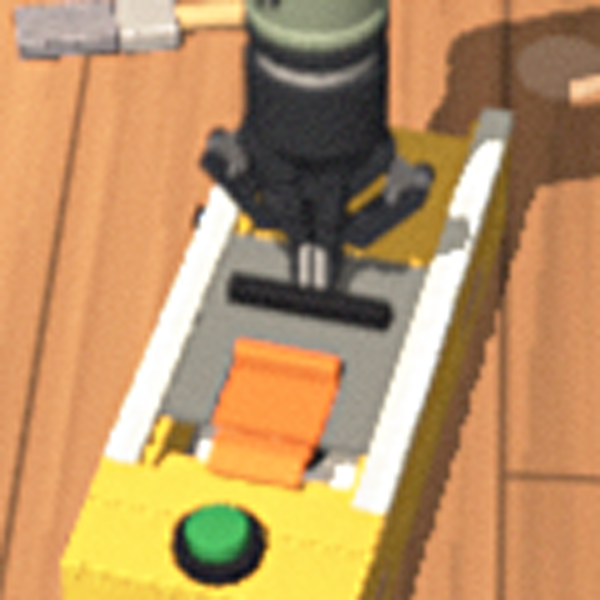

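Request:
carry_out:
  motion: "0 0 1 0 0 0 1; 0 0 2 0 0 0 1; 0 0 2.6 0 0 0 1; 0 0 3.2 0 0 0 1; 0 0 3.8 0 0 0 1; 0 0 4.4 0 0 0 1; 0 0 4.4 0 0 0 1"

```text
clock: 18.18
ee_pos: [0.5491, -0.0103, 0.0852]
tool_rot: [-0.7, 0.707, -0.069, 0.068]
contact_force: [-3.0, -20.5, 3.2]
width: -0.0002
```

```bash
python3 - <<'E'
from h import *
from station import env
p=np.load("p.npy")
plan(env,bx(p,[0.001,-.026,.085])[0],p[2])
s=snap(env,"side",16);crop(s,270,230,100,100,6,"s16.png")
E
```

```text
t 18.175 pos [ 0.5491 -0.0103  0.0852] shift cm [-0.07  0.02 -0.01] rotvec deg [ 0.59  0.3  -0.02] F [ -3.  -20.5   3.2] j [-0.03  0.41  1.82 -0.01  0.92  0.17]
```

View pics/s16.png

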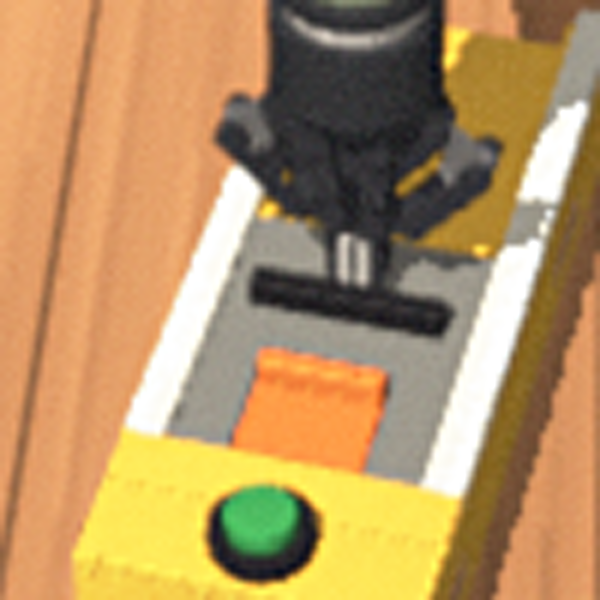

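Request:
carry_out:
  motion: "0 0 0.3 0 0 0 1; 0 0 0.3 0 0 0 1; 0 0 -1 0 0 0 1; 0 -2 -1 0 0 0 1; 0 -5 -1 0 0 0 1; 0 -5 -1 0 0 0 1"

```text
clock: 18.98
ee_pos: [0.5497, -0.0144, 0.1371]
tool_rot: [0.704, -0.703, 0.068, -0.071]
contact_force: [0.2, -0.0, 0.4]
width: 0.0004
```

```bash
python3 - <<'E'
from h import *
from station import env
p=np.load("p.npy")
plan(env,bx(p,[0.001,.129,.14])[0],p[2])
s=snap(env,"side",17);crop(s,270,230,100,100,6,"s17.png");crop(load("side0"),270,230,100,100,6,"s0d.png")
d=cv2.absdiff(s["img"],load("side0")["img"])[285:345,290:345].max(2);print(d.mean(),(d>60).sum())
E
```

```text
t 18.975 pos [ 0.5497 -0.0144  0.1371] shift cm [-0.19 -0.27 15.89] rotvec deg [-0.11  0.05  0.28] F [ 0.2 -0.   0.4] j [-0.05  0.35  1.76  0.    1.03  0.15]
5.057272727272728 0
```

View pics/s17.png

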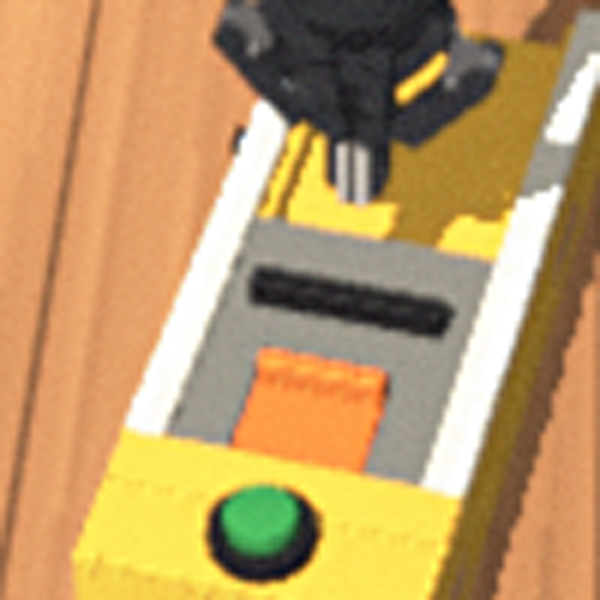

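View pics/s0d.png

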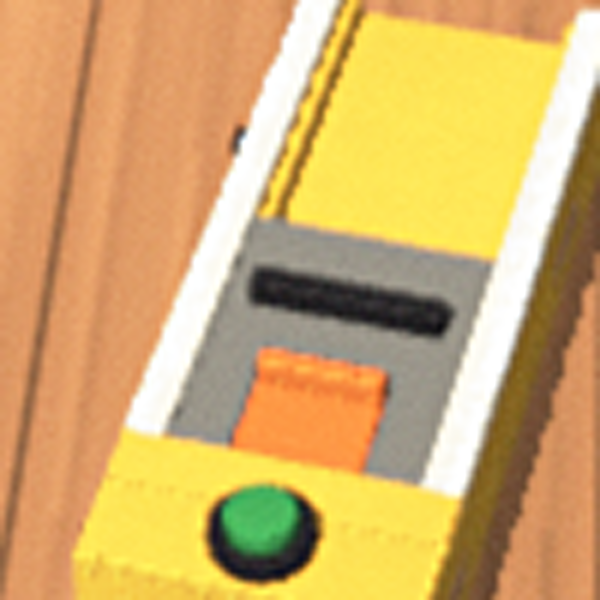

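Request:
carry_out:
  motion: "0 0 3 0 0 0 1; 0 0 6 0 0 0 1; 0 0 9 0 0 0 1; 0 0 12 0 0 0 1; -0.1 0 15 0 0 0 1; -0.1 0 15.9 0 0 0 1; -0.1 0.5 15.9 0 0 0 1; -0.1 1 15.9 0 0 0 1"

```text
clock: 20.02
ee_pos: [0.5777, 0.1402, 0.1242]
tool_rot: [-0.703, 0.704, -0.07, 0.069]
contact_force: [0.5, 0.6, -0.3]
width: -0.0002
```

```bash
python3 - <<'E'
from h import *
from station import env
p=np.load("p.npy")
plan(env,bx(p,[0.001,.129,.1])[0],p[2])
s=snap(env,"side",18);crop(s,260,240,100,100,6,"s18.png")
E
```

```text
t 20.025 pos [0.5777 0.1402 0.1242] shift cm [0.09 2.42 0.18] rotvec deg [ 0.05  0.04 -0.06] F [ 0.5  0.6 -0.3] j [ 0.22  0.43  1.67 -0.    1.05  0.42]
```

View pics/s18.png

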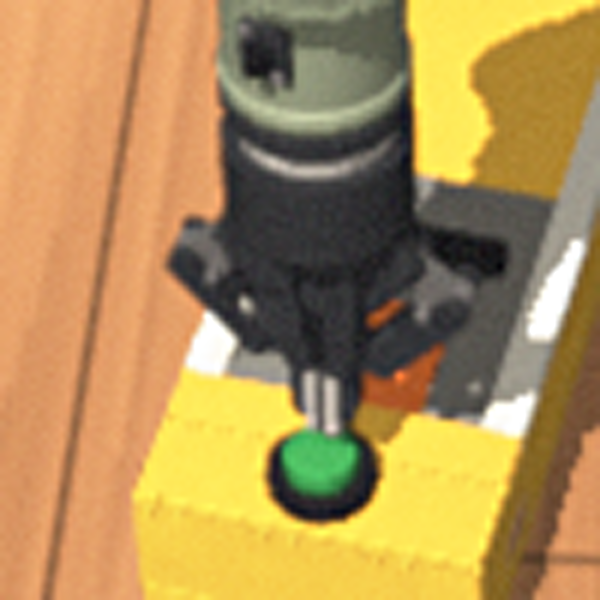

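Request:
carry_out:
  motion: "0.1 0.8 0.2 0 0 0 1; 0.1 1.6 0.2 0 0 0 1; 0.1 2.4 0.2 0 0 0 1; 0.1 2.7 0.2 0 0 0 1; 0.1 2.7 0.2 0 0 0 1"

```text
clock: 20.7
ee_pos: [0.5797, 0.1426, 0.1005]
tool_rot: [-0.704, 0.704, -0.069, 0.07]
contact_force: [-4.9, -1.5, 16.0]
width: 0.0002
```

```bash
python3 - <<'E'
from h import *
from station import env
p=np.load("p.npy")
plan(env,bx(p,[0.001,.129,.1])[0],p[2])
s=snap(env,"side",19);crop(s,260,240,100,100,6,"s19.png")
E
```

```text
t 20.7 pos [0.5797 0.1426 0.1005] shift cm [-0.06  0.05 -0.11] rotvec deg [0.   0.09 0.08] F [-4.9 -1.5 16. ] j [ 0.22  0.46  1.69 -0.    1.    0.42]
```

View pics/s19.png

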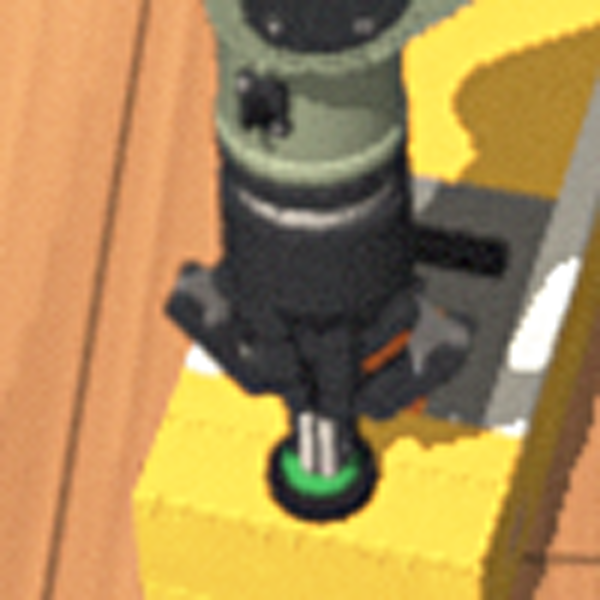

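```bash
python3 - <<'E'
from h import *
p=np.load("p.npy");s=load("side19")
for z in(.09,.095,.1,.105,.11):print(z,inbox(p,unproj(s,np.array([320,476])/6+[260,240],z)).round(4))
print(inbox(p,[.5797,.1426,0]))
for n in("side18","side19","side17"):
    c=load(n)["img"].astype(int);g=(c[...,1]>c[...,0]*1.6)&(c[...,1]>c[...,2]*1.3)
    g[:, :290]=0;g[:300]=0;g[:,340:]=0;g[340:]=0
    ys,xs=np.nonzero(g);print(n,g.sum(),xs.min(),xs.max(),ys.min(),ys.max(),[ (np.nonzero(g[:,x])[0].max() if g[:,x].any() else None) for x in range(305,322)])
    crop(load(n),300,300,30,30,16,n+"z.png")
E
```

```text
0.09 [0.0019 0.1275 0.09  ]
0.095 [0.0006 0.1314 0.095 ]
0.1 [-0.0006  0.1353  0.1   ]
0.105 [-0.0018  0.1392  0.105 ]
0.11 [-0.0031  0.1432  0.11  ]
[0.00159666 0.13002279 0.        ]
side18 121 307 319 312 322 [None, None, np.int64(319), np.int64(320), np.int64(321), np.int64(321), np.int64(322), np.int64(322), np.int64(322), np.int64(322), np.int64(322), np.int64(321), np.int64(321), np.int64(320), np.int64(318), None, None]
side19 56 307 319 315 322 [None, None, np.int64(319), np.int64(320), np.int64(321), np.int64(322), np.int64(322), np.int64(322), np.int64(322), np.int64(322), np.int64(322), np.int64(322), np.int64(321), np.int64(320), np.int64(319), None, None]
side17 126 307 319 311 322 [None, None, np.int64(319), np.int64(320), np.int64(321), np.int64(321), np.int64(322), np.int64(322), np.int64(322), np.int64(322), np.int64(322), np.int64(321), np.int64(320), np.int64(320), np.int64(318), None, None]
```

View pics/side19z.png

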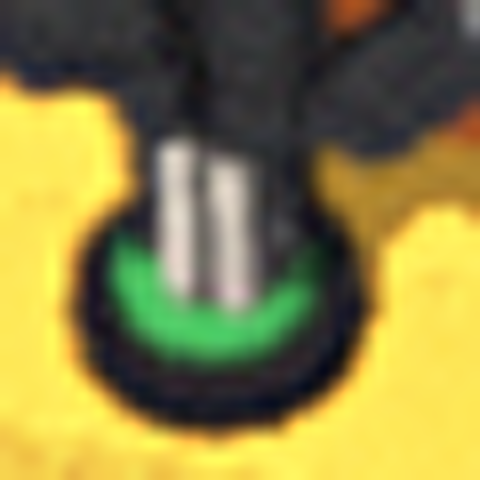

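View pics/side17z.png

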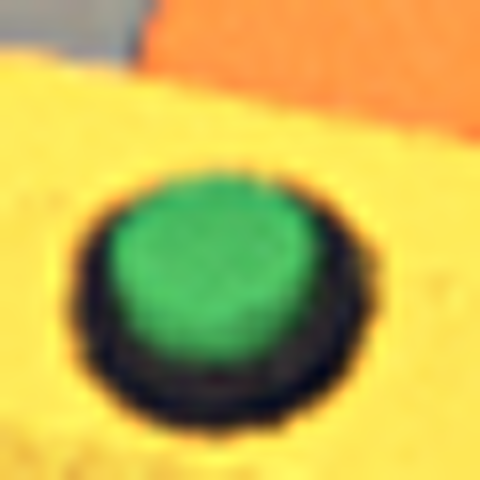

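Request:
carry_out:
  motion: "0 0.15 0 0 0 0 1; 0 0.2 0 0 0 0 1; 0 0.2 0 0 0 0 1"

```text
clock: 21.12
ee_pos: [0.5798, 0.1427, 0.1003]
tool_rot: [0.704, -0.704, 0.068, -0.07]
contact_force: [-7.8, -3.7, 25.2]
width: -0.0003
```

Request:
carry_out:
  motion: "0 -0.6 0 0 0 0 1; 0 -0.6 0 0 0 0 1; 0 -0.6 0 0 0 0 1"

```text
clock: 21.5
ee_pos: [0.5798, 0.1427, 0.1019]
tool_rot: [-0.704, 0.704, -0.069, 0.07]
contact_force: [0.2, -2.0, 4.8]
width: 0.0002
```

Request:
carry_out:
  motion: "0 -0.2 0 0 0 0 1; 0 -0.2 0 0 0 0 1"

```text
clock: 21.75
ee_pos: [0.5798, 0.1428, 0.1038]
tool_rot: [-0.704, 0.704, -0.069, 0.069]
contact_force: [-0.3, -2.6, 3.6]
width: 0.0
```

Request:
carry_out:
  motion: "0 -0.2 0 0 0 0 1; 0 -0.2 0 0 0 0 1"

```text
clock: 22.0
ee_pos: [0.5797, 0.1431, 0.1059]
tool_rot: [0.704, -0.704, 0.069, -0.069]
contact_force: [0.0, -1.9, 1.5]
width: 0.0003
```

Request:
carry_out:
  motion: "0 -0.2 0 0 0 0 1; 0 -0.2 0 0 0 0 1"

```text
clock: 22.25
ee_pos: [0.5792, 0.1432, 0.1078]
tool_rot: [0.704, -0.704, 0.07, -0.069]
contact_force: [0.1, 0.2, -0.3]
width: -0.0002
```

Request:
carry_out:
  motion: "0 -3 0 0 0 0 1; 0 -8 0 0 0 0 1; -4 -11 0 0 0 0 1; -8 -12 -5 0 0 0 1; -12 -12 -10 0 0 0 1; -14 -12 -15 0 0 0 1; -14 -12 -20 0 0 0 1; -14 -12 -20 0 0 0 1"

```text
clock: 23.25
ee_pos: [0.4021, -0.0279, 0.2281]
tool_rot: [-0.703, 0.704, -0.071, 0.071]
contact_force: [-0.4, 0.3, 0.1]
width: 0.0002
```

```bash
python3 - <<'E'
from h import *
from station import env
s=snap(env,"side",20);t=snap(env,"top",20);o=env.observe();print(o["clock"],o["ee_pos"],o["contact_force"])
cv2.imwrite("pics/s20.png",s["img"][:,:,::-1]);crop(t,120,180,270,130,2.9,"t20.png")
d=cv2.absdiff(s["img"],load("side0")["img"])[285:345,290:345].max(2);print(d.mean(),(d>60).sum())
E
```

```text
23.35 [ 0.403172   -0.0257655   0.22800377] [0.14252837 0.51241487 0.80500846]
3.4003030303030304 0
```

View pics/s20.png

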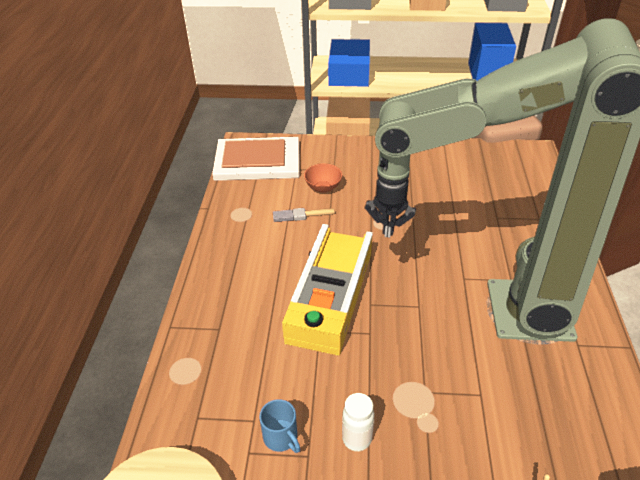

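View pics/t20.png

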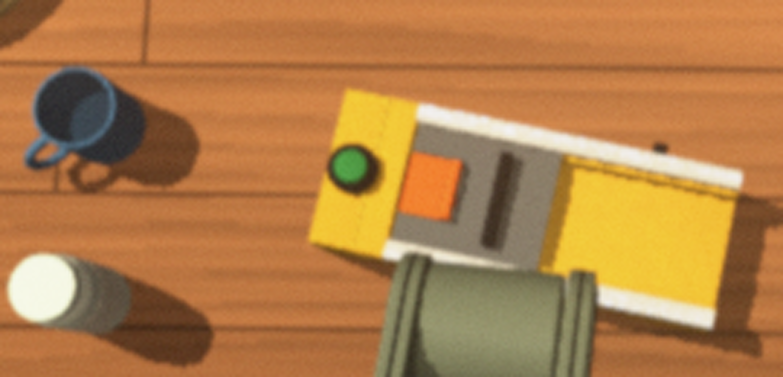

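The cover is home (the cover, tab and button area matches the first picture), the button is up, the bystanders have not moved, and the arm is clear of everything.

```bash
python3 -c "
from station import env
print(env.job_done())"
```

```text
the job is handed in; nothing more can be done
None
```

The job is done and handed in at about 23 s of the 64 s allowed; handing in gives no verdict.

What I did, with the checks for each step:
1. **Cover open:** I pressed the tab about 9–10 mm down (6 N) and slid the cover in the same motion until it hit its stop at 18.5 N.
2. **Dial:** I gripped the bar and turned it 85° clockwise. From the top picture, the mark stands at 86.3° and the pointer at 84–86°, against a tolerance of about 10°.
3. **Cover shut:** I pushed the rib until it met the stop at over 20 N. The side picture of the cover, tab and button area then matched the one taken at the start, so the cover is home and the tab is up. I did not test the latch by pulling on it.
4. **Start button:** Only after that did I press the button. It bottomed out at 25 N, and its force fell to zero over about 6 mm of lift, so it went all the way down and came back up.

In the last pictures the cover is shut, the tab and button are up, and the mug, jar, bowl and brush are where they were. The robot touches nothing. The dial cannot be seen under the shut cover, so its angle was last checked just before closing.

One thing disagreed with the description: the closed fingertips made contact about 7 mm above the reported TCP height, not 25 mm below it. I worked from contact force and the pictures instead.

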